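Turn a case-lid panel over in its rotating frame and lock the frame

TASK

The case-lid panel held in the rotating frame shows its outer face (the one with the round brass emblem); turn it over about its long axis until its inner face, the one with the two battens, is on top and level, and leave the frame locked with its black T-bar knob, ready for the inside to be stamped. The lock is tight now: loosen it before you turn the panel, never force the panel against it, and at the end tighten it fully. The hand stamp that somebody left standing under the panel is in the way of its swing: take it out without knocking it over and stand it upright on the bare bench, well clear of the frame; leave the other loose things where they are.

Things in the scene. Friction and masses are not known exactly. Their poses are not given: they have to be found in the camera images.
- frame_axis (a point): Middle of the rotating frame's horizontal turning axis, 115 mm above the bench, midway between its two posts. The frame is fixed to the bench. Axes: y along the turning axis towards the post with the lock, x level and across it (roughly away from the robot), z up.
- frame: The same frame, at bench height below the axis, same axes. Grey posts 36 mm (x) x 22 mm, tops 133 mm high, at y = +-186 mm, on feet 150 mm (x) x 46 mm, 10 mm high, joined by a rail under the axis, 26 mm wide, top 20 mm high. A steel brake disc, radius 50 mm round the axis (top 165 mm high), stands at y = 145 to 151 mm.
- panel_mid (a point): Centre of the case-lid panel, on the axis: dark wood board 160 mm (x) x 256 mm (y, along the axis) x 9 mm, its ends in aluminium clamps 148 x 12 x 19 mm at y = +-128 mm. z points out of the inner face, which has two battens (124 mm along x, 20 wide, 6 high) at y = +-75 mm. The outer face (-z) has a round brass emblem, 40 mm, at its centre. Upright, it reaches from 35 to 195 mm above the bench.
- panel (a joint): Angle of the panel about the frame's y, rad: 0 = level, inner face up; +-3.14 = level, outer face up (it starts at 2.86 to 3.42). Growing, the edge towards the frame's +x goes down. No stops within two half turns either way. Balanced; when unlocked a drag of about 0.07 N m (1 N at the edge) lets it stay at any angle.
- knob_bar (a point): Centre of the lock's black T-bar knob, 193 mm above the bench, on a vertical spindle at x = -46, y = +161 mm in the frame's axes. The bar lies along this point's x, 58 mm long, 13 mm wide, 18 mm high (184 to 202 mm above the bench), on a round hub up to 24 mm across that ends 20 mm below the bar's centre.
- lock_knob (a joint): Turn of the lock knob, rad, clockwise seen from above positive: 0 = stop, loose; from 0.73 its cam touches the brake disc; 1.35 and more = tight; 1.65 = stop, fully tight. Starts at 1.5 to 1.64. Stays where it is left; takes about 0.1 N m loose, up to 0.4 N m while tightening. Tight, it holds the panel against about 1 N m.
- stamp_mid (a point): Centre of the wooden hand stamp, half-way up; z up. Stands upright: block 22 mm (x) x 50 mm (y), 18 mm high, below a turned handle 26 mm across; 74 mm high, about 65 g. It starts under the panel, 58 to 66 mm to one side of the axis (in front or behind), where the panel's edge would hit it; with the panel upright there is room above it.
- stick_mid (a point): Middle of a brown dry roll, 96 mm long (x), 20 mm wide, 18 mm high, lying along the frame under the panel on the other side from the stamp; too low to hinder the panel. Leave it.
- tape_mid (a point): Middle of a roll of parcel tape lying flat, 96 mm across, 48 mm high, on the right of the bench (the rolls farther back are fixed). Leave it.
- marker_mid (a point): Middle of a white marker pen with a black cap lying flat, 17 mm thick, 135 mm long (y). Leave it.
- carton_mid (a point): Middle of a flat white carton, 152 mm (x) x 222 mm (y), 43 mm high. Leave it.

How it is judged:
On the way, in this order (a step that is already met when the one before it is completed fails the run):
1. the lock knob is loosened (brake off the disc) (value of joint lock_knob below 0.7 rad), for 0.2 s.
2. with the lock still loose, the panel lies inner face up, about level (angle between panel_mid's own z axis and vertical below 0.12 rad and value of joint lock_knob below 0.8 rad), for 0.2 s.
At the end, for the whole second after the job is handed in: panel inner face up, level to 0.08 rad, at rest; knob above 1.35 rad; stamp upright (0.1 rad) on the bench (centre 31-43 mm up), its centre over 105 mm across or 230 mm along the axis from the frame's middle; brown roll, tape, marker and carton within 20 mm of their start (angle between panel_mid's own z axis and vertical below 0.08 rad and velocity of joint panel between -0.05 and 0.05 rad/s and value of joint lock_knob above 1.35 rad and angle between stamp_mid's own z axis and vertical below 0.1 rad and height (world z) of stamp_mid between 0.031 and 0.043 m and (x of stamp_mid in the frame of frame_axis above 0.105 m or x of stamp_mid in the frame of frame_axis below -0.105 m or y of stamp_mid in the frame of frame_axis above 0.23 m or y of stamp_mid in the frame of frame_axis below -0.23 m) and distance of each of stick_mid, tape_mid, marker_mid, carton_mid from where it was at the start of the episode below 0.02 m); the robot touches nothing.
It fails at once if the panel is pushed hard while the lock is tight (value of joint lock_knob above 1.2 rad and contact force between the fingers and panel above 12 N).
It fails at once if the stamp is knocked over (angle between stamp_mid's own z axis and vertical above 0.7 rad).
It fails at once if the brown roll, the tape roll, the marker or the carton is moved by more than 20 mm (distance of any of stick_mid, tape_mid, marker_mid, carton_mid from where it was at the start of the episode above 0.02 m).
It also fails if it takes over 70 s, if anything falls off the work surface, if the arm or the gripper's body presses on something with over 40 N, if the wrist force passes 120 N, or if a joint passes its speed limit or range.

ROBOT

A 6-joint arm with a two-finger parallel gripper is mounted at the origin on a cart in front of the work surface, level with it; the furniture and walls round the work are solid. World frame = base frame: x ahead of the robot, y to its left, z up, the work surface at z = 0. Lengths are in m, angles in rad, forces in N, time in s.
With the tool pointing down it reaches from about 0.35 to 0.975 m from the base axis. Payload 4.9 kg.
Tool frame: the origin (TCP) lies midway between the tips of the shut fingers; the grasp point (between the pads) lies 19 mm behind it (manip.pinch_z is the distance from the TCP to the grasp point, in m); z points along the fingers, y is the direction in which the jaws open and shut (so a half turn about z gives the same grasp; the last joint's range is limited). The gripper opens to 85 mm and grips with 20 to 120 N. Pads are 22 mm wide; open, the fingers measure 114 mm over their backs; the gripper's body (76 mm by 85 mm) begins 54 mm behind the grasp point. The pads swing forward as they close: fully open they stand 13 mm farther back than shut.
Start: joints at [-1.265, 0.053, 1.613, -0, 1.476, -0.119], TCP at [0.258, -0.569, 0.231] pointing down, gripper open.
Joint ranges: [-3.01, 3.01], [-1.01, 2.22], [0.06, 2.58], [-1.02, 4.17], [0.09, 2.62], [-3.14, 3.14]. Speed limits (rad/s): [2.57, 2.57, 3.14, 3.14, 3.14, 3.14].

INTERFACE

Orientations are given as a unit quaternion [w, x, y, z].
In Python, from plant import manip gives the robot as it stands.
- The arm moves only by the tool drive_tool, never from a script. Its argument "commands" is text: rows parted by semicolons, each of 5 numbers parted by spaces: the finger opening in mm, from 0 to 85.4, then the shift along the tool's x, y, z in units of 30 mm (1.0 is 30 mm), then the turn about the tool's z in degrees. A call has exactly 8 rows; each row shifts and turns the commanded pose from where the row before left it, along the tool's axes as they then stand; what a row does not reach is not made up. A row lasts 1/8 s, in which the tool goes at most 62.5 mm and 10.7 degrees, less where a joint would pass 70% of its speed; a pose out of reach is approached as far as the arm can. A call is refused whole if a number of a shift passes 1 or a number of a turn 10.7, either way. A call with a gripper value outside its range is refused whole. The fingers move at their own pace and stop on an object; the grip force is fixed at half the most. Time passes only in rows, so rows that do not move let the fingers close, or fill a call up. It gives the time, the measured TCP pose, the force and the opening at its end, in the units of the state.
- manip.state(): the state, without advancing time (a new reading comes with each control period).
- manip.grab_frame(name): name is "scene" or "side" or "wrist"; returns the picture (480x640x3 uint8, red, green, blue); there is no depth.
- manip.camera_params(name): a dict with "fx", "fy", "cx", "cy" (pixels), "xyz" and "orientation" of the camera in the world. Camera axes: x right, y down, z forward; pixel columns grow to the right and rows downward; lengths in m; the calibration is good to about 2 mm. The wrist camera is an equidistant fisheye: a pixel r from the principal point sees the ray r / f radians off the axis. A picture is of the moment at which its call begins: read the wrist's pose just before it. camera_params takes no time and is no camera call; for the wrist camera it gives the pose at the moment of the call.
- manip.job_done(): hands the job in, once; it reports no verdict.
The state is a dict: "time": time; "joint_pos": joint angles; "joint_vel": joint speeds; "joint_efforts": joint torques, N m; "tool_pos": TCP position; "tool_rot": TCP orientation; "contact_force": force on the tool from outside, world axes, zero at the start; "ft_torque": the same for the moment, N m; "gripper_width": opening from 0.0 (shut) to 1.0 (fully open).
Only numpy, scipy, OpenCV 4.12 (cv2) and the standard library are available. Lean on these libraries where they do the work, as an engineer would, in place of code of your own. Each camera call takes 0.05 s, during which the arm holds its last target. There are 200 camera calls.

## Working session

There is one attempt and no reset: what is moved stays moved. The work goes in short steps, Python scripts to look and compute and a tool call to move; the robot and the scene stay as the last step left them, time stands still between calls to the robot, and variables do not carry over. Pictures are saved under pics/ and viewed, about 8 in all and at most 12, crops included, and the job is handed in when it is done.

Besides the shell and the picture viewer there is one more tool, called after "Call:" as name(argument=value, ...), one argument or row to a line, values as JSON. drive_tool: Moves the arm, as the interface text tells. Its arguments: {"type":"object","properties":{"commands":{"type":"string"}},"required":["commands"]}

```bash
mkdir -p pics; ls
python3 - <<'E'
from plant import manip
import cv2
print(manip.state())
for n in("scene","side"):
    im=manip.grab_frame(n); cv2.imwrite(f"pics/{n}0.png",im[...,::-1]); print(n,manip.camera_params(n))
E
```

```text
pics
{'time': 0.0, 'joint_pos': array([-1.26498050e+00,  5.33649042e-02,  1.61428195e+00, -2.96113310e-05,
        1.47603144e+00, -1.19027214e-01]), 'joint_vel': array([-0.00031495, -0.00031242, -0.00042685, -0.00235913, -0.00113248,
        0.00082437]), 'joint_efforts': array([-7.40398336e-04, -3.93680727e+01, -3.70175135e+01, -1.03973409e-04,
        7.09867571e-03,  2.81515935e-05]), 'tool_pos': array([ 0.25739813, -0.56884714,  0.23006525]), 'tool_rot': array([-1.03689894e-03,  9.77522428e-01,  2.10828878e-01, -1.11925283e-04]), 'contact_force': array([ 0.57860642, -0.25319327,  0.08284229]), 'ft_torque': array([ 0.01653068,  0.04272322, -0.00131121]), 'gripper_width': 0.998930141208287}
scene {'fx': 486.3149762685042, 'fy': 486.3149762685042, 'cx': 317.1948161421572, 'cy': 238.01648591633833, 'xyz': array([-0.20801217,  0.49686675,  0.66160096]), 'orientation': array([ 0.2333051 , -0.39006386,  0.76412658, -0.45774391])}
side {'fx': 570.3766618915641, 'fy': 570.3766618915641, 'cx': 321.621511747886, 'cy': 234.63580897995303, 'xyz': array([0.39073802, 1.11430076, 0.83776064]), 'orientation': array([ 0.0363594 , -0.04828271,  0.86876331, -0.49152527])}
```

View pics/scene0.png

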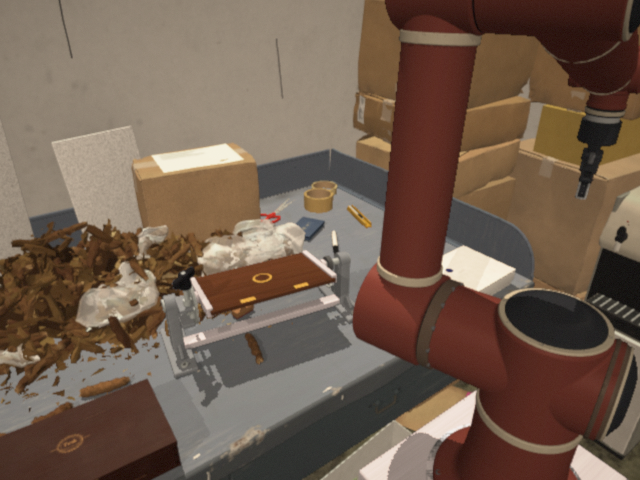

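View pics/side0.png

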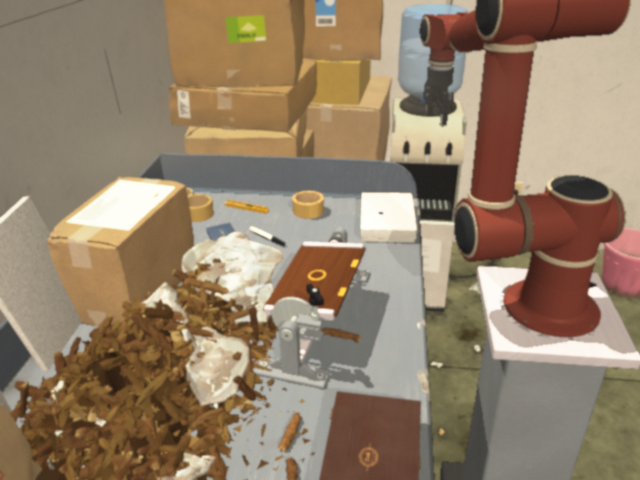

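Run:
```python
import cv2,numpy as np
a=cv2.imread("pics/scene0.png")[225:385,150:370];b=cv2.imread("pics/side0.png")[220:390,240:390]
cv2.imwrite("pics/za.png",cv2.resize(a,None,fx=3.6,fy=3.6,interpolation=2))
cv2.imwrite("pics/zb.png",cv2.resize(b,None,fx=3.5,fy=3.5,interpolation=2))
```

```text
(no output)
```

View pics/za.png

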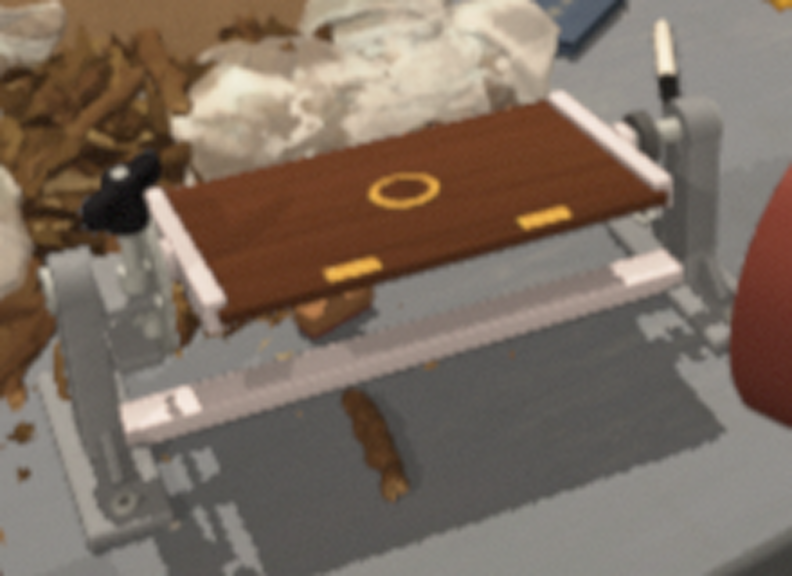

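View pics/zb.png

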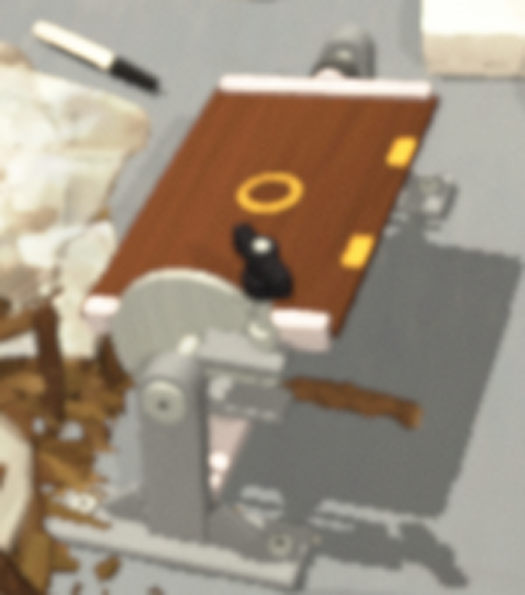

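```bash
cat > h.py <<'E'
import numpy as np,cv2
from plant import manip
from scipy.spatial.transform import Rotation as R
def rot(q): return R.from_quat(np.r_[q[1:],q[0]])
def ray(n,uv,c=None):
    c=c or manip.camera_params(n); u,v=(uv[0]-c['cx'])/c['fx'],(uv[1]-c['cy'])/c['fy']
    if n=='wrist':
        r=np.hypot(u,v); s=np.sin(r)/max(r,1e-9); d=np.array([u*s,v*s,np.cos(r)])
    else: d=np.array([u,v,1.])
    return np.array(c['xyz']),rot(c['orientation']).apply(d/np.linalg.norm(d))
def plane(n,uv,z,c=None):
    o,d=ray(n,uv,c); return o+d*(z-o[2])/d[2]
def tri(rays):
    A=[np.eye(3)-np.outer(d,d) for o,d in rays]
    p=np.linalg.solve(sum(A),sum(a@o for a,(o,d) in zip(A,rays)))
    return p,max(np.linalg.norm(a@(p-o)) for a,(o,d) in zip(A,rays))
def pix(n,p):
    c=manip.camera_params(n); q=rot(c['orientation']).inv().apply(np.asarray(p)-c['xyz']); return q[0]/q[2]*c['fx']+c['cx'],q[1]/q[2]*c['fy']+c['cy']
E
python3 - <<'E'
from h import *
np.set_printoptions(precision=4,suppress=True)
A=lambda x,y:(150+x/3.6,225+y/3.6)
B=lambda x,y:(240+x/3.5,220+y/3.5)
P={'emb':((404,190),(270,193)),'knob':((122,190),(262,260)),'Lfar':((155,195),(88,303)),'Lfront':((215,303),(328,320)),'Rfar':((557,97),(222,80)),'Rfront':((668,180),(437,88)),
'y1':((353,269),(357,251)),'y2':((545,217),(401,152)),'k1':((92,208),(280,290)),'k2':((150,165),(243,238)),'footbolt':((123,500),(280,543)),'hubtop':((118,174),(262,245)),}
Q={}
for k,(a,b) in P.items():
    Q[k],e=tri([ray('scene',A(*a)),ray('side',B(*b))]); print(k,Q[k],e)
v=(Q['y1']-Q['y2']); print('yaw of y axis',np.degrees(np.arctan2(-v[0],v[1])))
v=Q['Lfar']+Q['Lfront']-Q['Rfar']-Q['Rfront'];print(np.degrees(np.arctan2(-v[0],v[1])), np.linalg.norm(v)/2)
print('stamp px on z=.009',plane('scene',A(335,312),.009))
for p in((350,395),(395,490)): print(plane('scene',A(*p),.009))
for p in((290,388),(415,415)): print(plane('side',B(*p),.009))
E
```

```text
emb [0.5349 0.0971 0.1202] 0.0013709674241021087
knob [0.5166 0.2627 0.1928] 0.0010341357089736268
Lfar [0.6284 0.2077 0.111 ] 0.00025488815999707184
Lfront [0.4842 0.2351 0.1323] 0.0007628639730749653
Rfar [ 0.5861 -0.0441  0.1115] 0.00021433873782286962
Rfront [ 0.4372 -0.0159  0.1342] 0.0022257197854498147
y1 [0.4744 0.1625 0.1279] 0.0012531743058809626
y2 [0.456  0.0541 0.1276] 0.0014871795110257885
k1 [0.5052 0.2835 0.1931] 0.003953050849777127
k2 [0.5299 0.2427 0.1925] 0.0016429752840584912
footbolt [0.5068 0.2906 0.0143] 0.0013845448009719371
hubtop [0.5162 0.2635 0.203 ] 0.0007047283692338405
yaw of y axis -9.663532231143142
-10.063863070775959 0.25530988230420654
stamp px on z=.009 [0.5949 0.1174 0.009 ]
[0.5197 0.1481 0.009 ]
[0.436  0.1666 0.009 ]
[0.517  0.1528 0.009 ]
[0.4371 0.1701 0.009 ]
```

```bash
cat >> h.py <<'E'
C=np.array([.5345,.097]); YAW=np.radians(-10)
FX=np.array([np.cos(YAW),np.sin(YAW)]); FY=np.array([-np.sin(YAW),np.cos(YAW)])
def fw(x,y): return C+x*FX+y*FY
def tf(p): d=np.asarray(p)[:2]-C; return np.array([d@FX,d@FY,p[2]])
def psi(s):
    x=rot(s['tool_rot']).apply([1,0,0]); return np.degrees(np.arctan2(x[1],x[0]))
def plan(wps,p=None,a=None):
    """wps: (world x,y,z,psi,opening); prints rows"""
    s=manip.state(); p=np.array(s['tool_pos']) if p is None else np.array(p); a=psi(s) if a is None else a
    for x,y,z,b,w in wps:
        t=np.array([x,y,z]); 
        turn=(a-b+180)%360-180
        for n in range(1,200):
            rows=[];q=p.copy();c=a;tt=round(turn/n,1);ok=True
            for i in range(n):
                r=np.radians(c);d=(t-q)/(n-i)
                m=np.round(np.array([d[0]*np.cos(r)+d[1]*np.sin(r),d[0]*np.sin(r)-d[1]*np.cos(r),-d[2]])/.03,2)
                if abs(m).max()>1 or abs(tt)>10.7 or np.linalg.norm(m)*30>60: ok=False;break
                q=q+.03*np.array([m[0]*np.cos(r)+m[1]*np.sin(r),m[0]*np.sin(r)-m[1]*np.cos(r),-m[2]]);c-=tt
                rows.append(f"{w:g} {m[0]:g} {m[1]:g} {m[2]:g} {tt:g}")
            if ok: break
        print(n,"rows ->",np.round(q,4),round(c,1),":",'; '.join(rows)); p,a=q,c
def st():
    s=manip.state(); print('t',round(s['time'],2),'tcp',np.round(s['tool_pos'],4),'frame',np.round(tf(s['tool_pos']),4),'psi',round(psi(s),1),'F',np.round(s['contact_force'],1),'w',round(s['gripper_width']*85.4,1),'q6',round(s['joint_pos'][5],2))
E
python3 - <<'E'
from h import *
st()
plan([(.40,-.1,.31,75,40),(.5165,.263,.27,121,40)])
for n,uv in (('side',(425,300)),('side',(420,235)),('side',(362,240)),('scene',(400,365)),('scene',(330,390)),('side',(240,250))): print(uv,plane(n,uv,.0))
for p in (fw(-.19,0),fw(0,-.3),fw(-.1,-.3)): print(p,pix('scene',[*p,0]),pix('side',[*p,0]))
E
```

```text
t 0.1 tcp [ 0.2574 -0.5689  0.2302] frame [-0.1573 -0.7039  0.2302] psi 24.3 F [-0.2 -0.3 -1. ] w 85.3 q6 -0.12
17 rows -> [ 0.4    -0.0999  0.31  ] 75.3 : 40 0.63 -0.72 -0.16 -3; 40 0.67 -0.69 -0.16 -3; 40 0.71 -0.65 -0.16 -3; 40 0.74 -0.61 -0.16 -3; 40 0.77 -0.58 -0.16 -3; 40 0.8 -0.53 -0.16 -3; 40 0.83 -0.49 -0.15 -3; 40 0.85 -0.45 -0.16 -3; 40 0.87 -0.4 -0.15 -3; 40 0.89 -0.36 -0.16 -3; 40 0.91 -0.31 -0.15 -3; 40 0.93 -0.26 -0.16 -3; 40 0.94 -0.21 -0.15 -3; 40 0.95 -0.16 -0.16 -3; 40 0.95 -0.12 -0.15 -3; 40 0.96 -0.06 -0.16 -3; 40 0.96 -0.02 -0.15 -3
13 rows -> [0.5165 0.2629 0.2701] 120.8 : 40 0.98 0.05 0.1 -3.5; 40 0.97 0.11 0.1 -3.5; 40 0.96 0.17 0.1 -3.5; 40 0.95 0.23 0.1 -3.5; 40 0.93 0.29 0.1 -3.5; 40 0.91 0.35 0.1 -3.5; 40 0.89 0.4 0.1 -3.5; 40 0.87 0.45 0.11 -3.5; 40 0.84 0.51 0.1 -3.5; 40 0.8 0.56 0.11 -3.5; 40 0.77 0.6 0.1 -3.5; 40 0.73 0.65 0.11 -3.5; 40 0.69 0.69 0.1 -3.5
(425, 300) [ 2.88891687e-01  6.62368267e-03 -1.11022302e-16]
(420, 235) [ 0.29260253 -0.29568014  0.        ]
(362, 240) [ 0.45462835 -0.25306987  0.        ]
(400, 365) [ 0.276142   -0.05261311  0.        ]
(330, 390) [0.30409328 0.09648669 0.        ]
(240, 250) [ 0.78439478 -0.16910358  0.        ]
[0.34738653 0.12999315] (np.float64(301.3732304669169), np.float64(383.7609107240871)) (np.float64(400.1724651010327), np.float64(332.35390954924674))
[ 0.48240555 -0.19844233] (np.float64(382.9339000281962), np.float64(290.9452903752431)) (np.float64(350.6328174777667), np.float64(249.90580182346767))
[ 0.38392477 -0.18107751] (np.float64(407.32392654314583), np.float64(313.83716967564715)) (np.float64(386.7487305049668), np.float64(255.2389530602759))
```

Call:
drive_tool(
  commands="40 0.63 -0.72 -0.16 -3; 40 0.67 -0.69 -0.16 -3; 40 0.71 -0.65 -0.16 -3; 40 0.74 -0.61 -0.16 -3; 40 0.77 -0.58 -0.16 -3; 40 0.8 -0.53 -0.16 -3; 40 0.83 -0.49 -0.15 -3; 40 0.85 -0.45 -0.16 -3",
)

```text
time: 1.1
tool_pos: [0.3249, -0.3476, 0.269]
tool_rot: [-0.0, 0.912, 0.41, -0.0]
contact_force: [0.0, -0.5, -0.4]
gripper_width: 0.469
```

Call:
drive_tool(
  commands="40 0.87 -0.4 -0.15 -3; 40 0.89 -0.36 -0.16 -3; 40 0.91 -0.31 -0.15 -3; 40 0.93 -0.26 -0.16 -3; 40 0.94 -0.21 -0.15 -3; 40 0.95 -0.16 -0.16 -3; 40 0.95 -0.12 -0.15 -3; 40 0.96 -0.06 -0.16 -3",
)

```text
time: 2.1
tool_pos: [0.3919, -0.127, 0.3062]
tool_rot: [-0.0, 0.807, 0.591, -0.0]
contact_force: [0.3, -0.5, -0.2]
gripper_width: 0.47
```

Call:
drive_tool(
  commands="40 0.96 -0.02 -0.15 -3; 40 0.98 0.05 0.1 -3.5; 40 0.97 0.11 0.1 -3.5; 40 0.96 0.17 0.1 -3.5; 40 0.95 0.23 0.1 -3.5; 40 0.93 0.29 0.1 -3.5; 40 0.91 0.35 0.1 -3.5; 40 0.89 0.4 0.1 -3.5",
)

```text
time: 3.1
tool_pos: [0.4628, 0.0958, 0.2895]
tool_rot: [-0.0, 0.643, 0.766, -0.0]
contact_force: [-0.5, -0.5, -0.3]
gripper_width: 0.47
```

Run:
```python
from h import *
st()
plan([(.5165,.263,.27,121,40)])
```

```text
t 3.1 tcp [0.4628 0.0958 0.2895] frame [-0.0704 -0.0137  0.2895] psi 100.0 F [-0.5 -0.5 -0.3] w 40.2 q6 -0.13
6 rows -> [0.5166 0.2631 0.27  ] 121.0 : 40 0.86 0.45 0.11 -3.5; 40 0.83 0.51 0.11 -3.5; 40 0.8 0.56 0.11 -3.5; 40 0.77 0.6 0.11 -3.5; 40 0.73 0.65 0.1 -3.5; 40 0.69 0.7 0.11 -3.5
```

Call:
drive_tool(
  commands="40 0.86 0.45 0.11 -3.5; 40 0.83 0.51 0.11 -3.5; 40 0.8 0.56 0.11 -3.5; 40 0.77 0.6 0.11 -3.5; 40 0.73 0.65 0.1 -3.5; 40 0.69 0.7 0.11 -3.5; 40 0 0 0 0; 40 0 0 0 0",
)

```text
time: 4.1
tool_pos: [0.5167, 0.2615, 0.2702]
tool_rot: [-0.0, 0.494, 0.87, -0.0]
contact_force: [-1.0, -0.2, 0.2]
gripper_width: 0.47
```

Run:
```python
from h import *
st()
c=manip.camera_params('wrist'); print(c)
im=manip.grab_frame('wrist')[...,::-1].copy(); cv2.imwrite('pics/w1.png',im)
```

```text
t 4.1 tcp [0.5167 0.2615 0.2702] frame [-0.0461  0.1589  0.2702] psi 120.8 F [-1.  -0.2  0.2] w 40.1 q6 -0.2
{'fx': 371.64829954431775, 'fy': 371.64829954431775, 'cx': 314.2245422457055, 'cy': 242.4784255958689, 'xyz': array([0.47762156, 0.32700521, 0.41358063]), 'orientation': array([0.14636802, 0.95293618, 0.26250222, 0.03976956])}
```

View pics/w1.png

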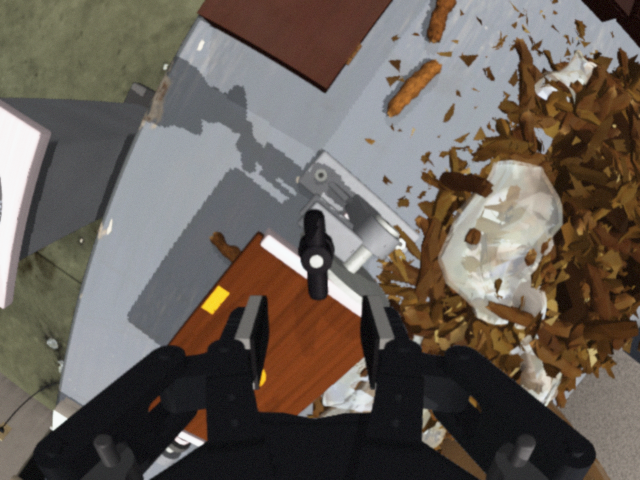

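Run:
```python
from h import *
im=cv2.imread('pics/w1.png'); m=(im.max(2)<50).astype(np.uint8); m[:195]=0; m[305:]=0; m[:,:290]=0;m[:,345:]=0
n,l,s,c=cv2.connectedComponentsWithStats(m); i=1+s[1:,4].argmax(); print(s[i])
ys,xs=np.where(l==i)
P=np.array([plane('wrist',(x,y),.200)[:2] for x,y in zip(xs,ys)]); print(P.mean(0)); print(cv2.fitLine(P.astype(np.float32),2,0,.01,.01).ravel())
a,b=plane('wrist',(314,210),.2),plane('wrist',(318.5,298),.2); print(a,b,(a+b)/2,np.linalg.norm(a-b),np.degrees(np.arctan2(*(a-b)[1::-1])))
print(plane('wrist',(316,261),.203))
plan([(.5165,.263,.215,121,36),(.5165,.263,.189,121,36)])
```

```text
[ 298  210   35   90 1801]
[0.51600431 0.26360198]
[ 0.55775636 -0.8300047   0.5160043   0.263602  ]
[0.50160651 0.28611477 0.2       ] [0.53330807 0.23846174 0.2       ] [0.51745729 0.26228825 0.2       ] 0.05723460171531727 123.63415915263138
[0.51841818 0.26023939 0.203     ]
2 rows -> [0.5165 0.2629 0.215 ] 121.0 : 36 0.03 0.01 0.92 -0.1; 36 0.02 0.01 0.93 -0.1
1 rows -> [0.5165 0.2629 0.1889] 121.0 : 36 0 0 0.87 -0
```

Call:
drive_tool(
  commands="36 0.03 0 0.9 -2.5; 36 0 0 0.9 0; 36 0 0 0.9 0; 36 0 0 0 0; 5 0 0 0 0; 5 0 0 0 0; 5 0 0 0 0; 5 0 0 0 0",
)

```text
time: 5.15
tool_pos: [0.5173, 0.2626, 0.1912]
tool_rot: [0.001, 0.475, 0.88, 0.0]
contact_force: [-0.4, -1.8, 4.2]
gripper_width: 0.198
```

Run:
```python
from h import *
st()
```

```text
t 5.15 tcp [0.5173 0.2626 0.1912] frame [-0.0457  0.1601  0.1912] psi 123.3 F [-0.4 -1.8  4.2] w 16.9 q6 -0.24
```

Call:
drive_tool(
  commands="5 0 0 0 -10.4; 5 0 0 0 -10.4; 5 0 0 0 -10.4; 5 0 0 0 -10.4; 5 0 0 0 -10.4; 5 0 0 0 -10.4; 5 0 0 0 -10.4; 5 0 0 0 -10.4",
)

```text
time: 6.15
tool_pos: [0.5168, 0.2611, 0.1911]
tool_rot: [-0.0, -0.232, 0.973, -0.002]
contact_force: [-2.2, -7.9, 7.3]
gripper_width: 0.202
```

Call:
drive_tool(
  commands="5 0 0 0 0; 5 0 0 0 0; 36 0 0 0 0; 36 0 0 0 0; 36 0 0 -0.8 0; 36 0 0 -0.9 0; 36 0 0 -0.9 0; 36 0 0 0 0",
)

```text
time: 7.15
tool_pos: [0.5177, 0.2636, 0.2704]
tool_rot: [0.003, -0.23, 0.973, 0.001]
contact_force: [0.7, 1.0, 0.4]
gripper_width: 0.423
```

Run:
```python
from h import *
st()
im=manip.grab_frame('wrist')[...,::-1].copy(); cv2.imwrite('pics/w2.png',im)
```

```text
t 7.15 tcp [0.5177 0.2636 0.2704] frame [-0.0454  0.1612  0.2704] psi -153.4 F [0.7 1.  0.4] w 36.1 q6 -1.69
```

View pics/w2.png

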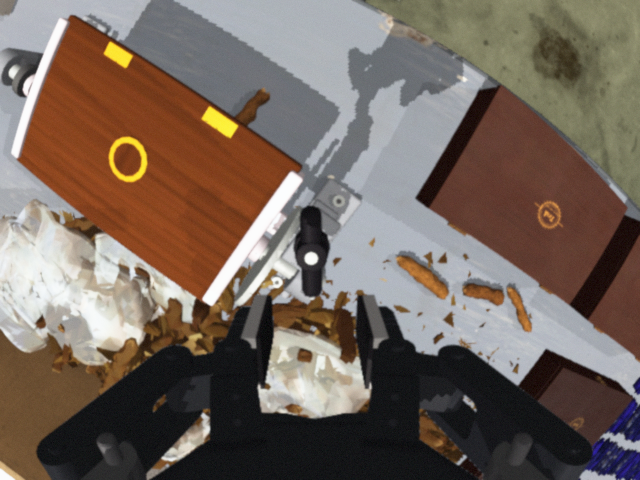

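```bash
cat >> h.py <<'E'
def fplan(w,**k): plan([(*fw(x,y),z,b,o) for x,y,z,b,o in w],**k)
E
python3 - <<'E'
from h import *
fplan([(-.068,-.03,.19,170,0),(-.068,-.03,.12,170,0),(-.067,-.03,.088,170,0),(-.055,-.03,.07,170,0),(-.062,-.03,.19,170,0)])
E
```

```text
7 rows -> [0.4625 0.0794 0.1899] -189.8 : 0 0.62 -0.67 0.37 5.2; 0 0.56 -0.72 0.37 5.2; 0 0.49 -0.77 0.37 5.2; 0 0.42 -0.81 0.37 5.2; 0 0.35 -0.85 0.38 5.2; 0 0.27 -0.87 0.37 5.2; 0 0.19 -0.89 0.38 5.2
3 rows -> [0.4625 0.0794 0.12  ] -190.1 : 0 0 -0 0.78 0.1; 0 0 -0 0.77 0.1; 0 0 -0 0.78 0.1
2 rows -> [0.4633 0.0792 0.0879] -189.9 : 0 -0.01 -0 0.53 -0.1; 0 -0.02 -0 0.54 -0.1
1 rows -> [0.4752 0.0771 0.0699] -190.0 : 0 -0.4 -0 0.6 0.1
4 rows -> [0.4683 0.0781 0.1899] -190.0 : 0 0.06 -0 -1 -0; 0 0.06 -0 -1 -0; 0 0.06 -0 -1 -0; 0 0.05 -0.01 -1 -0
```

Call:
drive_tool(
  commands="0 0.62 -0.67 0.2 5.2; 0 0.56 -0.72 0.3 5.2; 0 0.49 -0.77 0.4 5.2; 0 0.42 -0.81 0.45 5.2; 0 0.35 -0.85 0.45 5.2; 0 0.27 -0.87 0.45 5.2; 0 0.19 -0.89 0.4 5.2; 0 0 0 0 0",
)

```text
time: 8.2
tool_pos: [0.46, 0.0781, 0.1849]
tool_rot: [-0.003, 0.087, 0.996, -0.0]
contact_force: [1.0, 0.4, -0.5]
gripper_width: 0.003
```

Call:
drive_tool(
  commands="0 0 0 0.8 0; 0 0 0 0.6 0; 0 0 0 0.5 0; 0 0 0 0.5 0; 0 0 0 0.5 0; 0 -0.03 0 0.5 0; 0 -0.2 0 0.4 0; 0 -0.2 0 0.2 0",
)

```text
time: 9.2
tool_pos: [0.4743, 0.0767, 0.0668]
tool_rot: [-0.001, 0.086, 0.996, -0.0]
contact_force: [-1.2, -0.3, 0.2]
gripper_width: -0.003
```

Run:
```python
from h import *
st()
im=manip.grab_frame('side')[...,::-1].copy(); cv2.imwrite('pics/s2.png',cv2.resize(im[200:400,220:440],None,fx=2.7,fy=2.7))
```

```text
t 9.2 tcp [0.4743 0.0767 0.0668] frame [-0.0558 -0.0305  0.0668] psi 170.1 F [-1.2 -0.3  0.2] w -0.3 q6 -1.39
```

View pics/s2.png

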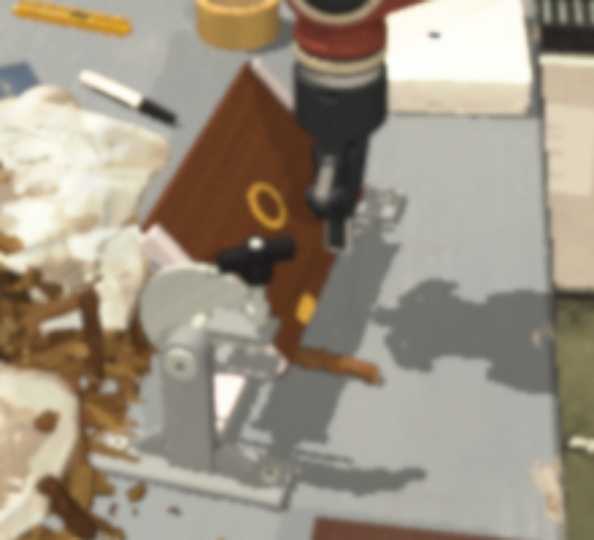

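Call:
drive_tool(
  commands="0 0.1 0 -1 0; 0 0 0 -1 0; 0 0 0 -1 0; 0 0 0 -1 0; 0 0 0 -1 0; 0 -0.5 0 -1 0; 0 -1 0 0 0; 0 -1 0 0 0",
)

```text
time: 10.25
tool_pos: [0.5472, 0.0642, 0.2492]
tool_rot: [0.001, 0.086, 0.996, 0.0]
contact_force: [1.0, -0.5, 0.3]
gripper_width: -0.001
```

Call:
drive_tool(
  commands="0 -1 0 0 0; 0 -1 0 0 0; 0 -1 0 0.5 0; 0 0 0 1 0; 0 0 0 1 0; 0 0 0 0.5 0; 0 0 0 0 0; 0 0 0 0 0",
)

```text
time: 11.25
tool_pos: [0.6353, 0.049, 0.1598]
tool_rot: [0.001, 0.086, 0.996, 0.0]
contact_force: [-0.2, -0.7, 1.1]
gripper_width: 0.002
```

Run:
```python
from h import *
st()
fplan([(.012,-.03,.16,170,0)])
```

```text
t 11.25 tcp [0.6353 0.049  0.1598] frame [ 0.1076 -0.0298  0.1598] psi 170.1 F [-0.2 -0.7  1.1] w 0.2 q6 -1.44
4 rows -> [0.541  0.0654 0.1601] 170.1 : 0 0.8 0 -0 0; 0 0.8 0 -0 0; 0 0.79 0 -0 0; 0 0.8 0 -0.01 0
```

Call:
drive_tool(
  commands="0 0.8 0 0 0; 0 0.6 0 0 0; 0 0.6 0 0 0; 0 0.6 0 0 0; 0 0.59 0 0 0; 0 0 0 0 0; 0 -0.8 0 0 0; 85 -1 0 -0.5 0",
)

```text
time: 12.25
tool_pos: [0.5937, 0.056, 0.1729]
tool_rot: [-0.001, 0.086, 0.996, -0.0]
contact_force: [-0.4, 0.4, -0.4]
gripper_width: 0.2
```

Call:
drive_tool(
  commands="85 -1 0 -1 0; 85 -1 0 -1 0; 85 -1 0 -1 0; 85 0 0 -1 0; 85 0 0 0 0; 85 0 0 0 0; 85 0 0 0 0; 85 0 0 0 0",
)

```text
time: 13.25
tool_pos: [0.6813, 0.0408, 0.2915]
tool_rot: [-0.001, 0.086, 0.996, -0.0]
contact_force: [-0.3, 0.5, 0.3]
gripper_width: 0.998
```

Run:
```python
from h import *
st()
for n in('wrist','side'):cv2.imwrite(f'pics/{n}3.png',manip.grab_frame(n)[...,::-1])
a=cv2.imread('pics/wrist3.png');b=cv2.imread('pics/side3.png')[190:390,230:410]
b=cv2.resize(b,(300,333)); o=np.zeros((480,800,3),np.uint8);o[:,:500]=cv2.resize(a,(640,480))[:,70:570];o[:333,500:]=b;cv2.imwrite('pics/c3.png',o)
```

```text
t 13.25 tcp [0.6813 0.0408 0.2915] frame [ 0.1543 -0.0298  0.2915] psi 170.1 F [-0.3  0.5  0.3] w 85.2 q6 -1.45
```

View pics/c3.png

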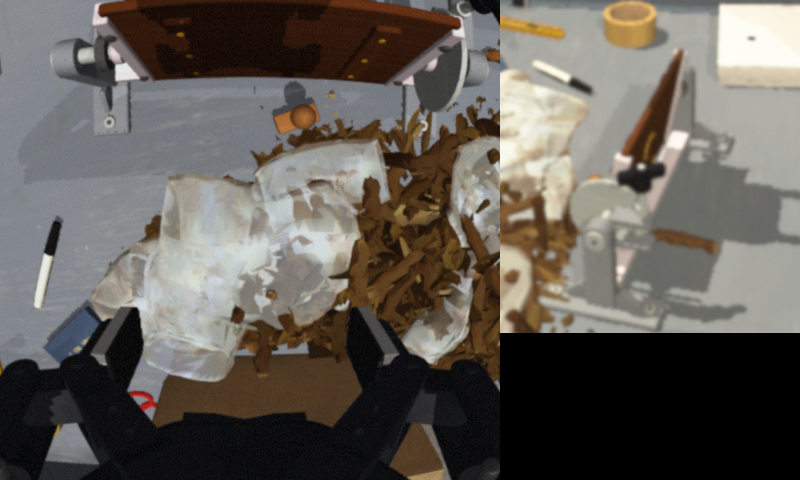

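Run:
```python
from h import *
st()
im=cv2.imread('pics/wrist3.png'); h=cv2.cvtColor(im,cv2.COLOR_BGR2HSV)
r=im[95:140,335:400]; m=((h[...,1]>130)&(h[...,2]>110)&(h[...,0]<18)).astype(np.uint8); m[:95]=0;m[134:]=0;m[:,:340]=0;m[:,:340]=0;m[:,392:]=0
n,l,s,c=cv2.connectedComponentsWithStats(m);i=1+s[1:,4].argmax();print(s[i],c[i])
cv2.imwrite('pics/st.png',cv2.resize(im[85:145,325:410],None,fx=8,fy=8,interpolation=2))
for uv,z in(((373,118),.062),((373,118),.074),(c[i],.018),((345,122),.018),((387,104),.018)):
    p=plane('wrist',uv,z);print(uv,p,tf(p))
# scene cam initial view
p=plane('scene',(243,312),.009);print(tf(p))
```

```text
t 13.35 tcp [0.6816 0.0408 0.2923] frame [ 0.1546 -0.0298  0.2923] psi 170.1 F [-0.1 -0.7 -0.3] w 84.8 q6 -1.45
[344 103  46  30 689] [366.01015965 119.12046444]
(373, 118) [0.60363878 0.11338295 0.062     ] [0.06524354 0.02813988 0.062     ]
(373, 118) [0.6037191  0.11145334 0.074     ] [0.06565771 0.02625353 0.074     ]
[366.01015965 119.12046444] [0.60350167 0.11244557 0.018     ] [0.06527129 0.02719293 0.018     ]
(345, 122) [0.60324477 0.08868163 0.018     ] [0.06914485 0.00374541 0.018     ]
(387, 104) [0.58968285 0.13878996 0.018     ] [0.04708775 0.05073747 0.018     ]
[0.05484017 0.0310479  0.009     ]
```

View pics/st.png

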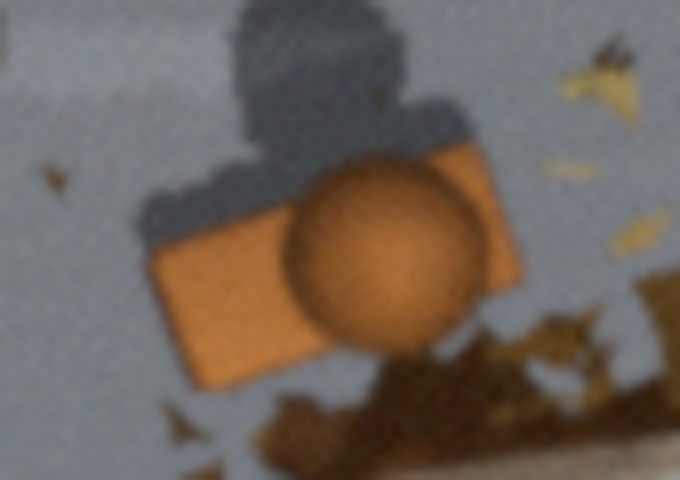

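Run:
```python
from h import *
print(tf(plane('wrist',(373.1,116.9),.061)),tf(plane('wrist',(367.1,118.3),.018)))
fplan([(.0655,.028,.25,170,60),(.0655,.028,.042,170,60)])
```

```text
[0.0640858  0.02838205 0.061     ] [0.06430144 0.02840645 0.018     ]
3 rows -> [0.604 0.113 0.25 ] 170.1 : 60 0.99 0.64 0.47 0; 60 0.99 0.65 0.47 0; 60 0.98 0.64 0.47 0
7 rows -> [0.604  0.113  0.0421] 170.1 : 60 0 0 0.99 0; 60 0 0 0.99 0; 60 0 0 0.99 0; 60 0 0 0.99 0; 60 0 0 0.99 0; 60 0 0 0.99 0; 60 0 0 0.99 0
```

Call:
drive_tool(
  commands="60 0.99 0.65 0.47 0; 60 0.99 0.65 0.47 0; 60 0.98 0.65 0.47 0; 60 0 0 0 0; 60 0 0 1 0; 60 0 0 1 0; 60 0 0 1 0; 60 0 0 0.8 0",
)

```text
time: 14.35
tool_pos: [0.605, 0.1129, 0.1359]
tool_rot: [0.0, 0.086, 0.996, -0.0]
contact_force: [0.4, -0.3, 0.2]
gripper_width: 0.702
```

Run:
```python
from h import *
st(); fplan([(.065,.0284,.042,170,60)])
```

```text
t 14.35 tcp [0.605  0.1129 0.1359] frame [0.0667 0.0279 0.1359] psi 170.1 F [ 0.4 -0.3  0.2] w 59.9 q6 -1.33
4 rows -> [0.6033 0.1138 0.042 ] 170.1 : 60 0.01 0 0.78 0; 60 0.02 0.01 0.78 0; 60 0.01 0 0.78 0; 60 0.02 0.01 0.79 0
```

Call:
drive_tool(
  commands="60 0.02 0.02 0.8 0; 60 0.02 0 0.8 0; 60 0.02 0 0.8 0; 60 0 0 0.7 0; 20 0 0 0 0; 20 0 0 0 0; 20 0 0 0 0; 20 0 0 0 0",
)

```text
time: 15.35
tool_pos: [0.6035, 0.1145, 0.0449]
tool_rot: [0.001, 0.086, 0.996, 0.0]
contact_force: [0.2, -0.9, 0.9]
gripper_width: 0.271
```

Run:
```python
from h import *
st()
```

```text
t 15.35 tcp [0.6035 0.1145 0.0449] frame [0.065  0.0292 0.0449] psi 170.1 F [ 0.2 -0.9  0.9] w 23.2 q6 -1.33
```

Call:
drive_tool(
  commands="5 0 0 0 0; 5 0 0 -0.2 0; 5 0 0 -0.8 0; 5 0 0 -1 0; 5 0 0 -1 0; 5 0 0 -1 0; 5 0 0 -1 0; 5 0 0 -1 0",
)

```text
time: 16.35
tool_pos: [0.6024, 0.1145, 0.2247]
tool_rot: [-0.0, 0.086, 0.996, 0.0]
contact_force: [0.2, 0.0, -0.8]
gripper_width: 0.266
```

Run:
```python
from h import *
st()
fplan([(.065,.028,.275,170,5),(.02,-.28,.275,170,5),(.02,-.28,.048,170,5)])
o=manip.grab_frame('scene')[...,::-1];cv2.imwrite('pics/sc4.png',cv2.resize(o[170:410,130:450],None,fx=2.2,fy=2.2))
```

```text
t 16.35 tcp [0.6024 0.1145 0.2247] frame [0.0638 0.029  0.2247] psi 170.1 F [ 0.2  0.  -0.8] w 22.7 q6 -1.33
2 rows -> [0.6034 0.1134 0.2751] 169.9 : 5 -0.02 -0.02 -0.84 0.1; 5 -0.02 -0.01 -0.84 0.1
11 rows -> [ 0.5056 -0.1821  0.2751] 169.9 : 5 0.14 -0.93 0 -0; 5 0.14 -0.93 0 -0; 5 0.13 -0.93 0 -0; 5 0.14 -0.94 0 -0; 5 0.13 -0.93 0 -0; 5 0.14 -0.94 0 -0; 5 0.13 -0.93 0 -0; 5 0.14 -0.94 0 -0; 5 0.13 -0.93 0 -0; 5 0.14 -0.94 0 -0; 5 0.13 -0.93 0 -0
8 rows -> [ 0.5056 -0.1821  0.048 ] 169.9 : 5 0 -0 0.95 -0; 5 0 -0 0.95 -0; 5 0 -0 0.95 -0; 5 0 -0 0.94 -0; 5 0 -0 0.95 -0; 5 0 -0 0.94 -0; 5 0 -0 0.95 -0; 5 0 -0 0.94 -0
```

View pics/sc4.png

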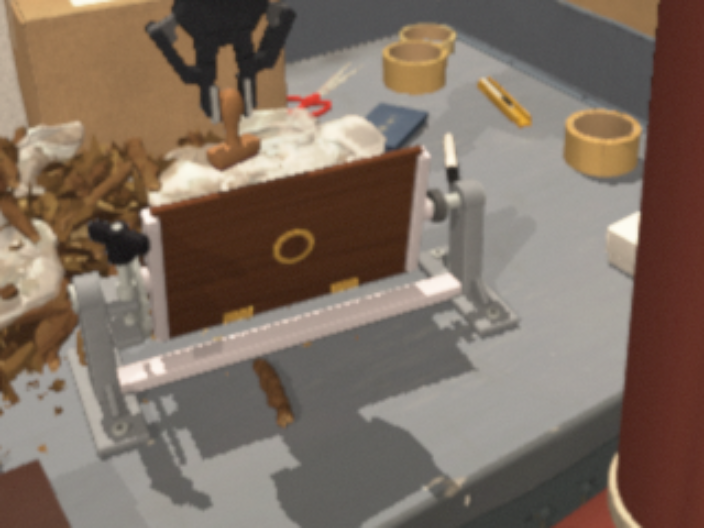

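Call:
drive_tool(
  commands="5 0 0 -0.9 0; 5 0 0 -0.8 0; 5 0.13 -0.6 0 0; 5 0.14 -0.95 0 0; 5 0.14 -0.95 0 0; 5 0.14 -0.95 0 0; 5 0.14 -0.95 0 0; 5 0.14 -0.95 0 0",
)

```text
time: 17.4
tool_pos: [0.549, -0.041, 0.2724]
tool_rot: [-0.002, 0.086, 0.996, -0.0]
contact_force: [-0.0, -0.2, -1.5]
gripper_width: 0.266
```

Call:
drive_tool(
  commands="5 0.14 -0.95 0 0; 5 0.14 -0.95 0 0; 5 0.14 -0.95 0 0; 5 0.14 -0.95 0 0; 5 0.14 -0.95 0 0; 5 0 -0.3 0.2 0; 5 0 0 0.9 0; 5 0 0 0.9 0",
)

```text
time: 18.4
tool_pos: [0.5034, -0.1848, 0.2126]
tool_rot: [-0.001, 0.086, 0.996, 0.0]
contact_force: [-0.6, 0.3, -1.4]
gripper_width: 0.27
```

Run:
```python
from h import *
st()
fplan([(.02,-.28,.048,170,5)])
```

```text
t 18.4 tcp [ 0.5034 -0.1848  0.2126] frame [ 0.0183 -0.2829  0.2126] psi 170.1 F [-0.6  0.3 -1.4] w 23.0 q6 -1.89
6 rows -> [ 0.5057 -0.1822  0.0479] 170.1 : 5 -0.01 0.02 0.91 0; 5 -0.01 0.02 0.92 0; 5 -0.01 0.01 0.91 0; 5 -0.01 0.02 0.92 0; 5 -0.01 0.01 0.91 0; 5 -0.01 0.02 0.92 0
```

Call:
drive_tool(
  commands="5 0 0 1 0; 5 0 0 1 0; 5 0 0 1 0; 5 0 0 1 0; 5 0 0 0.8 0; 5 0 0 0.4 0; 5 0 0 0.2 0; 5 0 0 0 0",
)

```text
time: 19.4
tool_pos: [0.5042, -0.185, 0.0529]
tool_rot: [0.0, 0.086, 0.996, -0.0]
contact_force: [0.1, 0.0, -0.1]
gripper_width: 0.268
```

Run:
```python
from h import *
st()
```

```text
t 19.4 tcp [ 0.5042 -0.185   0.0529] frame [ 0.0192 -0.283   0.0529] psi 170.1 F [ 0.1  0.  -0.1] w 22.9 q6 -1.89
```

Call:
drive_tool(
  commands="5 0 0 0.1 0; 5 0 0 0.07 0; 5 0 0 0.04 0; 5 0 0 0.03 0; 5 0 0 0 0; 5 0 0 0 0; 5 0 0 0 0; 5 0 0 0 0",
)

```text
time: 20.4
tool_pos: [0.5042, -0.1851, 0.0456]
tool_rot: [0.0, 0.086, 0.996, -0.0]
contact_force: [0.6, 0.7, -1.7]
gripper_width: 0.265
```

Run:
```python
from h import *
st()
```

```text
t 20.4 tcp [ 0.5042 -0.1851  0.0456] frame [ 0.0191 -0.283   0.0456] psi 170.1 F [ 0.6  0.7 -1.7] w 22.6 q6 -1.89
```

Call:
drive_tool(
  commands="5 0 0 0.03 0; 5 0 0 0.02 0; 5 0 0 0.02 0; 5 0 0 0 0; 5 0 0 0 0; 5 0 0 0 0; 5 0 0 0 0; 5 0 0 0 0",
)

```text
time: 21.4
tool_pos: [0.5049, -0.1854, 0.0448]
tool_rot: [0.001, 0.086, 0.996, -0.0]
contact_force: [-2.0, 0.8, 6.8]
gripper_width: 0.261
```

Run:
```python
from h import *
st()
```

```text
t 21.4 tcp [ 0.5049 -0.1854  0.0448] frame [ 0.0199 -0.2832  0.0448] psi 170.1 F [-2.   0.8  6.8] w 22.3 q6 -1.89
```

Call:
drive_tool(
  commands="60 0 0 0 0; 60 0 0 0 0; 60 0 0 0 0; 60 0 0 -0.5 0; 60 0 0 -1 0; 60 0 0 -1 0; 60 0 0 -1 0; 60 0 0 -1 0",
)

```text
time: 22.4
tool_pos: [0.5043, -0.1851, 0.1807]
tool_rot: [0.001, 0.086, 0.996, -0.0]
contact_force: [0.0, 0.5, 1.1]
gripper_width: 0.701
```

Run:
```python
from h import *
st()
fplan([(.06,-.28,.27,170,0),(.08,-.03,.27,170,0),(.08,-.03,.165,170,0)])
im=manip.grab_frame('wrist')[...,::-1];cv2.imwrite('pics/w5.png',im[100:480,100:540])
```

```text
t 22.4 tcp [ 0.5043 -0.1851  0.1807] frame [ 0.0192 -0.2831  0.1807] psi 170.1 F [0.  0.5 1.1] w 59.8 q6 -1.89
3 rows -> [ 0.545  -0.1891  0.2701] 170.1 : 0 -0.45 0.03 -0.99 0; 0 -0.45 0.03 -0.99 0; 0 -0.46 0.04 -1 0
9 rows -> [0.6082 0.0535 0.2701] 170.1 : 0 -0.08 0.93 0 0; 0 -0.08 0.93 0 0; 0 -0.08 0.92 0 0; 0 -0.07 0.93 0 0; 0 -0.08 0.92 0 0; 0 -0.07 0.93 0 0; 0 -0.08 0.92 0 0; 0 -0.07 0.93 0 0; 0 -0.08 0.92 0 0
4 rows -> [0.6082 0.0535 0.1651] 170.1 : 0 0 0 0.88 0; 0 0 0 0.87 0; 0 0 0 0.88 0; 0 0 0 0.87 0
```

View pics/w5.png

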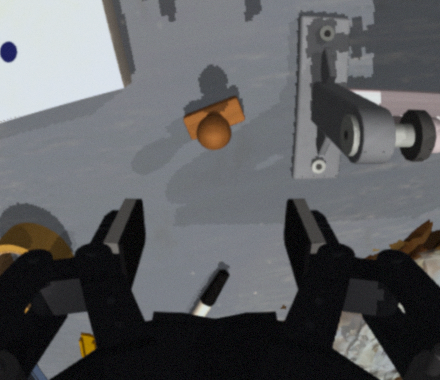

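Call:
drive_tool(
  commands="0 -0.45 0 -1 0; 0 -0.45 0 -1 0; 0 -0.5 0.2 -1 0; 0 -0.1 0.95 0 0; 0 -0.1 0.95 0 0; 0 -0.1 0.95 0 0; 0 -0.1 0.95 0 0; 0 -0.1 0.95 0 0",
)

```text
time: 23.45
tool_pos: [0.5859, -0.0476, 0.2691]
tool_rot: [0.0, 0.086, 0.996, -0.0]
contact_force: [-0.7, 0.5, 0.2]
gripper_width: 0.001
```

Call:
drive_tool(
  commands="0 -0.1 0.95 0 0; 0 0 0.95 0 0; 0 0 0.95 0 0; 0 0 0.5 0.3 0; 0 0 0 0.9 0; 0 0 0 0.9 0; 0 0 0 0.9 0; 0 0 0 0.4 0",
)

```text
time: 24.45
tool_pos: [0.6046, 0.0497, 0.1639]
tool_rot: [-0.002, 0.086, 0.996, -0.0]
contact_force: [-0.0, -0.3, 0.7]
gripper_width: 0.005
```

Run:
```python
from h import *
st()
y=-.03
fplan([(.0155,y,.165,170,0),(-.0126,y,.165,170,0),(-.043,y,.151,170,0),(-.052,y,.131,170,0),(-.054,y,.120,170,0)])
```

```text
t 24.45 tcp [0.6046 0.0497 0.1639] frame [ 0.0772 -0.0344  0.1639] psi 170.1 F [-0.  -0.3  0.7] w 0.4 q6 -1.44
3 rows -> [0.5445 0.0647 0.1651] 170.1 : 0 0.69 0.05 -0.01 0; 0 0.68 0.05 -0.01 0; 0 0.69 0.05 -0.02 0
1 rows -> [0.517  0.0695 0.1651] 170.0 : 0 0.93 0 0 0.1
2 rows -> [0.4868 0.0748 0.151 ] 170.0 : 0 0.51 0 0.24 0; 0 0.51 0 0.23 0
1 rows -> [0.478  0.0764 0.1309] 170.0 : 0 0.3 0 0.67 0
1 rows -> [0.4762 0.0767 0.1201] 170.0 : 0 0.06 0 0.36 0
```

Call:
drive_tool(
  commands="0 1 0.05 0 0; 0 0.9 0.05 0 0; 0 0.55 0.05 0 0; 0 0.55 0 0 0; 0 0.5 0 0.12 0; 0 0.5 0 0.35 0; 0 0.15 0 0.3 0; 0 0.15 0 0.35 0",
)

```text
time: 25.45
tool_pos: [0.4797, 0.0765, 0.1328]
tool_rot: [0.0, 0.086, 0.996, 0.0]
contact_force: [1.2, -0.2, 0.8]
gripper_width: 0.004
```

Call:
drive_tool(
  commands="0 0.06 0 0.2 0; 0 0.03 0 0.1 0; 0 0 0 0.05 0; 0 0 0 0 0; 0 0 0 0 0; 0 0 0 0 0; 0 0 0 0 0; 0 0 0 0 0",
)

```text
time: 26.45
tool_pos: [0.4769, 0.077, 0.1224]
tool_rot: [0.0, 0.086, 0.996, 0.0]
contact_force: [0.4, 0.0, -0.6]
gripper_width: 0.003
```

Run:
```python
from h import *
st()
```

```text
t 26.45 tcp [0.4769 0.077  0.1224] frame [-0.0532 -0.0297  0.1224] psi 170.1 F [ 0.4  0.  -0.6] w 0.3 q6 -1.39
```

Call:
drive_tool(
  commands="0 0 0 0.05 0; 0 0 0 0.05 0; 0 0 0 0 0; 0 0 0 0 0; 0 0 0 -1 0; 0 0 0 -1 0; 0 0 0 -1 0; 36 0 0 -1 0",
)

```text
time: 27.45
tool_pos: [0.4769, 0.077, 0.2403]
tool_rot: [0.0, 0.086, 0.996, -0.0]
contact_force: [0.6, -0.4, 0.4]
gripper_width: 0.197
```

Run:
```python
from h import *
st()
plan([(.5168,.2625,.27,-153.4,36)])
for n in('scene','side'): cv2.imwrite(f'pics/{n}6.png',manip.grab_frame(n)[...,::-1])
a=cv2.imread('pics/scene6.png')[215:365,150:370];b=cv2.imread('pics/side6.png')[225:375,240:390]
o=np.hstack([cv2.resize(a,None,fx=2.1,fy=3,interpolation=2),cv2.resize(b,None,fx=2.1,fy=3,interpolation=2)]);print(o.shape)
cv2.imwrite('pics/c6.png',o)
```

```text
t 27.45 tcp [0.4769 0.077  0.2403] frame [-0.0533 -0.0297  0.2403] psi 170.1 F [ 0.6 -0.4  0.4] w 16.9 q6 -1.39
7 rows -> [0.5167 0.2626 0.27  ] 206.5 : 36 -0.04 0.9 -0.14 -5.2; 36 -0.12 0.9 -0.14 -5.2; 36 -0.2 0.88 -0.14 -5.2; 36 -0.28 0.86 -0.14 -5.2; 36 -0.35 0.83 -0.14 -5.2; 36 -0.43 0.8 -0.14 -5.2; 36 -0.49 0.76 -0.15 -5.2
(450, 777, 3)
```

View pics/c6.png

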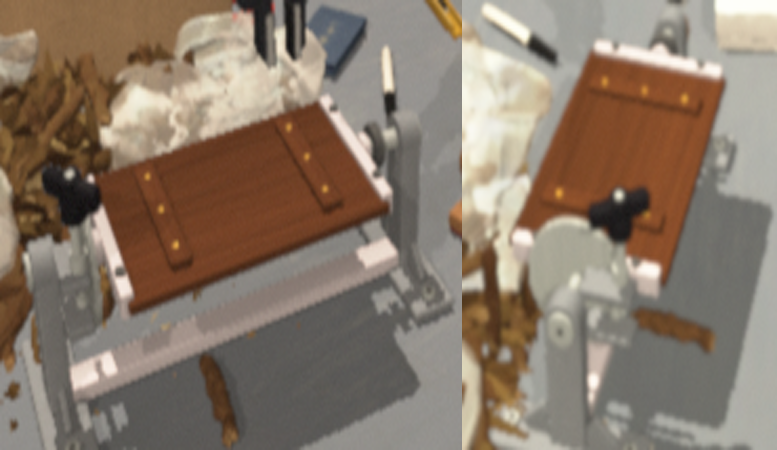

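Run:
```python
from h import *
A=lambda x,y:(150+x/2.1,215+y/3)
B=lambda x,y:(240+(x-462)/2.1,225+y/3)
g=lambda a,b:tri([ray('scene',A(*a)),ray('side',B(*b))])
for a,b in(((289,127),(604,82)),((306,157),(645,91)),((325,189),(684,99)),((147,177),(558,192)),((175,245),(655,224)),((95,180),(517,237)),((127,303),(660,268))):
    p,e=g(a,b);print(np.round(tf(p),4),round(e,4))
```

```text
[ 0.047  -0.0758  0.1245] 0.0013
[-0.0007 -0.0741  0.1257] 0.0015
[-0.0446 -0.0749  0.125 ] 0.001
[0.046  0.0746 0.1251] 0.0003
[-0.0547  0.079   0.1275] 0.0055
[0.0729 0.1208 0.1174] 0.0027
[-0.0754  0.1267  0.1216] 0.0021
```

Call:
drive_tool(
  commands="36 -0.04 0.9 -0.14 -5.2; 36 -0.12 0.9 -0.14 -5.2; 36 -0.2 0.88 -0.14 -5.2; 36 -0.28 0.86 -0.14 -5.2; 36 -0.35 0.83 -0.14 -5.2; 36 -0.43 0.8 -0.14 -5.2; 36 -0.49 0.76 -0.15 -5.2; 36 0 0 0 0",
)

```text
time: 28.55
tool_pos: [0.5164, 0.2636, 0.2677]
tool_rot: [-0.001, -0.23, 0.973, -0.0]
contact_force: [-0.4, -0.5, 0.5]
gripper_width: 0.42
```

Run:
```python
from h import *
st(); s=manip.state()
im=manip.grab_frame('wrist')[...,::-1].copy(); cv2.imwrite('pics/w7.png',im)
m=(im.max(2)<50).astype(np.uint8); m[:195]=0; m[305:]=0; m[:,:270]=0;m[:,350:]=0
n,l,ss,c=cv2.connectedComponentsWithStats(m); i=1+ss[1:,4].argmax(); print(ss[i])
ys,xs=np.where(l==i)
P=np.array([plane('wrist',(x,y),.200)[:2] for x,y in zip(xs,ys)]); print(P.mean(0)); f=cv2.fitLine(P.astype(np.float32),2,0,.01,.01).ravel();print(np.degrees(np.arctan2(f[1],f[0])))
plan([(.5168,.2625,.189,-153.4,36)])
```

```text
t 28.55 tcp [0.5164 0.2636 0.2677] frame [-0.0467  0.161   0.2677] psi -153.4 F [-0.4 -0.5  0.5] w 35.8 q6 -1.69
[ 294  210   34   90 1582]
[0.51325253 0.25855082]
28.057882
3 rows -> [0.5167 0.2626 0.1891] -153.5 : 36 -0 -0 0.87 -0; 36 -0.01 -0.01 0.88 -0; 36 -0 -0 0.87 -0
```

Call:
drive_tool(
  commands="36 0 0 0.9 0; 36 0 0 0.9 0; 36 0 0 0.75 0; 36 0 0 0 0; 5 0 0 0 0; 5 0 0 0 0; 5 0 0 0 0; 5 0 0 0 0",
)

```text
time: 29.6
tool_pos: [0.5173, 0.2613, 0.1934]
tool_rot: [0.0, -0.229, 0.973, -0.001]
contact_force: [0.1, -5.3, -0.8]
gripper_width: 0.197
```

Call:
drive_tool(
  commands="5 0 0 0 10.4; 5 0 0 0 10.4; 5 0 0 0 10.4; 5 0 0 0 10.4; 5 0 0 0 10.4; 5 0 0 0 10.4; 5 0 0 0 10.4; 5 0 0 0 10.4",
)

```text
time: 30.6
tool_pos: [0.5175, 0.2622, 0.1934]
tool_rot: [0.001, 0.477, 0.879, 0.0]
contact_force: [1.7, -2.8, -2.5]
gripper_width: 0.197
```

Call:
drive_tool(
  commands="5 0 0 0 2; 5 0 0 0 2; 5 0 0 0 1; 5 0 0 0 0; 5 0 0 0 0; 5 0 0 0 0; 5 0 0 0 0; 5 0 0 0 0",
)

```text
time: 31.6
tool_pos: [0.5175, 0.2623, 0.1934]
tool_rot: [0.001, 0.512, 0.859, 0.0]
contact_force: [2.1, -4.0, -1.2]
gripper_width: 0.195
```

Run:
```python
from h import *
st(); print(manip.state()['ft_torque'])
```

```text
t 31.6 tcp [0.5175 0.2623 0.1934] frame [-0.0454  0.1598  0.1934] psi 118.4 F [ 2.1 -4.  -1.2] w 16.7 q6 -0.15
[-0.6838558  -0.49036845  0.34579762]
```

Call:
drive_tool(
  commands="5 0 0 0 1.5; 5 0 0 0 1.5; 5 0 0 0 0; 5 0 0 0 0; 5 0 0 0 0; 5 0 0 0 0; 5 0 0 0 0; 5 0 0 0 0",
)

```text
time: 32.6
tool_pos: [0.5167, 0.2639, 0.1934]
tool_rot: [-0.001, 0.534, 0.845, 0.001]
contact_force: [-1.3, 5.3, 3.3]
gripper_width: 0.194
```

Run:
```python
from h import *
st(); print(manip.state()['ft_torque'])
```

```text
t 32.6 tcp [0.5167 0.2639 0.1934] frame [-0.0465  0.1613  0.1934] psi 115.4 F [-1.3  5.3  3.3] w 16.6 q6 -0.1
[0.95655722 0.22136293 0.0834278 ]
```

Call:
drive_tool(
  commands="36 0 0 0 0; 36 0 0 0 0; 36 0 0 0 0; 36 0 0 -0.9 0; 36 0 0 -0.8 0; 36 0 0 -0.85 0; 36 0 0 0 0; 36 0 0 0 0",
)

```text
time: 33.6
tool_pos: [0.5163, 0.2623, 0.2678]
tool_rot: [-0.0, 0.535, 0.845, -0.001]
contact_force: [-0.2, -0.1, -0.2]
gripper_width: 0.42
```

Run:
```python
from h import *
st()
im=manip.grab_frame('wrist')[...,::-1].copy(); cv2.imwrite('pics/w8.png',im)
def bar(f,pose=None):
    im=cv2.imread(f); m=(im.max(2)<50).astype(np.uint8); m[:190]=0; m[305:]=0; m[:,:270]=0;m[:,360:]=0
    n,l,ss,c=cv2.connectedComponentsWithStats(m); i=1+ss[1:,4].argmax(); ys,xs=np.where(l==i)
    f=cv2.fitLine(np.c_[xs,ys].astype(np.float32),2,0,.01,.01).ravel(); return ss[i],np.degrees(np.arctan2(f[1],f[0]))
print(bar('pics/w1.png'),bar('pics/w8.png'))   # psi 120.8 vs now
for n in('scene','side'): cv2.imwrite(f'pics/{n}8.png',manip.grab_frame(n)[...,::-1])
# drift of the still things against the first pictures
for n,bx in(('side',{'tape':(290,188,330,222),'marker':(240,220,292,250),'carton':(356,190,420,245),'stick':(320,322,365,348)}),):
    a,b=[cv2.imread(f'pics/{n}{k}.png') for k in(0,8)]
    for k,(x0,y0,x1,y1) in bx.items():
        r=cv2.matchTemplate(b[y0-8:y1+8,x0-8:x1+8],a[y0:y1,x0:x1],cv2.TM_CCOEFF_NORMED);_,v,_,loc=cv2.minMaxLoc(r);print(k,loc[0]-8,loc[1]-8,round(v,3))
# panel vs the picture after levelling
a,b=cv2.imread('pics/side6.png'),cv2.imread('pics/side8.png')
r=cv2.matchTemplate(b[230:310,260:350],a[238:290,270:330],cv2.TM_CCOEFF_NORMED);print('panel',cv2.minMaxLoc(r))
h=cv2.cvtColor(b,cv2.COLOR_BGR2HSV);
```

```text
t 33.6 tcp [0.5163 0.2623 0.2678] frame [-0.0466  0.1597  0.2678] psi 115.3 F [-0.2 -0.1 -0.2] w 35.9 q6 -0.1
(array([ 298,  210,   35,   90, 1801], dtype=int32), np.float32(86.71116)) (array([ 297,  213,   37,   89, 1851], dtype=int32), np.float32(76.19892))
tape 0 8 0.208
marker 0 0 0.725
carton 0 0 0.981
stick 0 0 0.952
panel (-0.02464330941438675, 0.7440754175186157, (27, 0), (10, 8))
```

Run:
```python
from h import *
for f in('w1','w7','w8'):
    im=cv2.imread(f'pics/{f}.png'); m=(im.max(2)<50); print(f)
    for y in range(200,312,5): print(y,''.join('#' if m[y,x] else '.' for x in range(270,362,2)))
```

```text
w1
200 ..............................................
205 ..............................................
210 ....................####......................
215 ..................#########...................
220 .................##########...................
225 .................##########...................
230 .................###########..................
235 .................############.................
240 ................###############...............
245 ...............#################..............
250 ...............#################..............
255 ...............######.....#..###..............
260 ................####..........#...............
265 .................###.......###................
270 ...................##########.................
275 ...................##########.................
280 ...................##########.................
285 ...................##########.................
290 ....................#########.................
295 ....................#########.................
300 ..............................................
305 ......................
[... 1727 characters left out ...]
......#################..............
250 ...............#################..............
255 ...............#############.###..............
260 ................####........##................
265 ................####........###...............
270 ..................###.....####................
275 .....................##########...............
280 .....................##########...............
285 ......................#####.####..............
290 ......................##########..............
295 .......................#####..##..............
300 #........................#####..............##
305 #...........................................##
310 #...........................................##
```

Run:
```python
from h import *
plan([(.5168,.2622,.26,128.3,36),(.5168,.2622,.186,128.3,36)])
```

```text
2 rows -> [0.5169 0.2621 0.26  ] 128.3 : 36 -0.01 0.01 0.12 -6.5; 36 -0.01 0.01 0.12 -6.5
3 rows -> [0.5169 0.2621 0.1859] 128.3 : 36 0 0 0.82 0; 36 0 0 0.82 0; 36 0 0 0.83 0
```

Call:
drive_tool(
  commands="36 -0.01 0.01 0.2 -6.5; 36 0 0 0.8 -6.5; 36 0 0 0.85 0; 36 0 0 0.85 0; 3 0 0 0.05 0; 3 0 0 0 0; 3 0 0 0 0; 3 0 0 0 0",
)

```text
time: 34.75
tool_pos: [0.5164, 0.263, 0.1829]
tool_rot: [-0.001, 0.436, 0.9, 0.0]
contact_force: [5.9, 5.2, -14.0]
gripper_width: 0.228
```

Call:
drive_tool(
  commands="3 0 0 0 4; 3 0 0 0 4; 3 0 0 0 4; 3 0 0 0 2; 3 0 0 0 0; 3 0 0 0 0; 3 0 0 0 0; 3 0 0 0 0",
)

```text
time: 35.75
tool_pos: [0.5155, 0.2658, 0.183]
tool_rot: [-0.004, 0.542, 0.841, 0.002]
contact_force: [3.6, 13.8, -15.5]
gripper_width: 0.228
```

Run:
```python
from h import *
st(); print(manip.state()['ft_torque'])
```

```text
t 35.75 tcp [0.5155 0.2658 0.183 ] frame [-0.048  0.163  0.183] psi 114.4 F [  3.6  13.8 -15.5] w 19.5 q6 -0.08
[ 2.48538765 -0.59180975  0.05928331]
```

Call:
drive_tool(
  commands="36 0 0 0 0; 36 0 0 0 0; 36 0 0 0 0; 36 0 0 -0.9 0; 36 0 0 -0.8 0; 36 0 0 -0.95 0; 36 0 0 0 0; 36 0 0 0 0",
)

```text
time: 36.75
tool_pos: [0.5168, 0.2622, 0.2651]
tool_rot: [-0.0, 0.542, 0.84, -0.0]
contact_force: [0.1, -0.3, -0.2]
gripper_width: 0.423
```

Run:
```python
from h import *
st()
im=manip.grab_frame('wrist')[...,::-1].copy(); cv2.imwrite('pics/w9.png',im)
m=(im.max(2)<50)
for y in range(200,312,5): print(y,''.join('#' if m[y,x] else '.' for x in range(270,362,2)))
```

```text
t 36.75 tcp [0.5168 0.2622 0.2651] frame [-0.0461  0.1596  0.2651] psi 114.3 F [ 0.1 -0.3 -0.2] w 36.1 q6 -0.08
200 ..............................................
205 ..............................................
210 ..............................................
215 .................#######......................
220 ................##########....................
225 ...............###########....................
230 ................##########....................
235 ................###########...................
240 ................##############................
245 ...............########.#######...............
250 ...............#################..............
255 ..............##################..............
260 ...............#####.......#####..............
265 ................###........####...............
270 .................###......####................
275 ...................##########.................
280 ....................#########.................
285 ....................#########.................
290 ....................######.###................
295 .....................#########................
300 #.....................########..............##
305 #...........................................##
310 #...........................................##
```

Call:
drive_tool(
  commands="36 0 0 0 -4; 36 0 0 0.8 -4; 36 0 0 0.85 0; 36 0 0 0.85 0; 3 0 0 0 0; 3 0 0 0 0; 3 0 0 0 0; 3 0 0 0 0",
)

```text
time: 37.8
tool_pos: [0.5167, 0.2629, 0.1871]
tool_rot: [-0.001, 0.482, 0.876, 0.0]
contact_force: [7.9, 4.2, -13.7]
gripper_width: 0.203
```

Call:
drive_tool(
  commands="3 0 0 0 4; 3 0 0 0 4; 3 0 0 0 4; 3 0 0 0 0; 3 0 0 0 0; 3 0 0 0 0; 3 0 0 0 0; 3 0 0 0 0",
)

```text
time: 38.8
tool_pos: [0.5173, 0.2629, 0.1879]
tool_rot: [-0.0, 0.571, 0.821, 0.001]
contact_force: [7.1, 3.1, -12.1]
gripper_width: 0.203
```

Run:
```python
from h import *
st(); print(manip.state()['ft_torque'])
```

```text
t 38.8 tcp [0.5173 0.2629 0.1879] frame [-0.0457  0.1604  0.1879] psi 110.3 F [  7.1   3.1 -12.1] w 17.4 q6 -0.01
[ 0.73205215 -1.61788471 -0.00534183]
```

Call:
drive_tool(
  commands="36 0 0 0 0; 36 0 0 0 0; 36 0 0 0 0; 36 0 0 -0.9 0; 36 0 0 -0.8 0; 36 0 0 -0.85 0; 36 0 0 0 0; 36 0 0 0 0",
)

```text
time: 39.8
tool_pos: [0.5167, 0.2623, 0.2667]
tool_rot: [-0.0, 0.571, 0.821, -0.0]
contact_force: [-0.3, -0.0, 0.3]
gripper_width: 0.418
```

Run:
```python
from h import *
st()
im=manip.grab_frame('wrist')[...,::-1].copy(); cv2.imwrite('pics/w10.png',im)
m=(im.max(2)<50)
for y in range(210,305,5): print(y,''.join('#' if m[y,x] else '.' for x in range(270,362,2)))
plan([(.40,-.1,.33,75,36)])
```

```text
t 39.8 tcp [0.5167 0.2623 0.2667] frame [-0.0462  0.1597  0.2667] psi 110.3 F [-0.3 -0.   0.3] w 35.7 q6 -0.01
210 ..............................................
215 ...............########.......................
220 ...............#########......................
225 ..............###########.....................
230 ...............##########.....................
235 ...............######.#####...................
240 ................######.#######................
245 ...............#######.########...............
250 ...............#################..............
255 ...............#################..............
260 ................####.......#..#...............
265 ................###........####...............
270 .................####.....####................
275 ....................##########................
280 ....................##########................
285 .....................##########...............
290 ......................#####.###...............
295 ......................##########..............
300 #.......................######..............##
13 rows -> [ 0.4    -0.1     0.3299] 75.2 : 36 -0.77 -0.6 -0.16 2.7; 36 -0.79 -0.57 -0.16 2.7; 36 -0.82 -0.53 -0.16 2.7; 36 -0.84 -0.49 -0.17 2.7; 36 -0.87 -0.45 -0.16 2.7; 36 -0.89 -0.41 -0.17 2.7; 36 -0.9 -0.36 -0.16 2.7; 36 -0.92 -0.32 -0.17 2.7; 36 -0.94 -0.28 -0.16 2.7; 36 -0.95 -0.23 -0.17 2.7; 36 -0.96 -0.19 -0.16 2.7; 36 -0.96 -0.14 -0.17 2.7; 36 -0.97 -0.1 -0.16 2.7
```

Call:
drive_tool(
  commands="36 -0.6 -0.5 -0.8 2.7; 36 -0.79 -0.57 -0.5 2.7; 36 -0.82 -0.53 -0.16 2.7; 36 -0.84 -0.49 -0.17 2.7; 36 -0.87 -0.45 -0.16 2.7; 36 -0.89 -0.41 -0.17 2.7; 36 -0.9 -0.36 -0.16 2.7; 36 -0.92 -0.32 -0.17 2.7",
)

```text
time: 40.85
tool_pos: [0.4456, 0.0447, 0.3347]
tool_rot: [-0.001, 0.715, 0.699, -0.001]
contact_force: [-0.1, 0.4, -0.2]
gripper_width: 0.42
```

Call:
drive_tool(
  commands="36 -0.94 -0.28 -0.16 2.7; 36 -0.95 -0.23 -0.17 2.7; 36 -0.96 -0.19 -0.16 2.7; 36 -0.96 -0.14 -0.17 2.7; 36 -0.97 -0.1 -0.16 2.7; 36 -1 0 0 2; 36 -1 0 0 2; 36 -1 0 0 2",
)

```text
time: 41.85
tool_pos: [0.3751, -0.1808, 0.3592]
tool_rot: [-0.001, 0.823, 0.568, -0.0]
contact_force: [-0.1, 0.2, -0.3]
gripper_width: 0.424
```

Call:
drive_tool(
  commands="36 -1 0 0 2; 36 -1 0 0 2; 36 -1 0 0 2; 36 -1 0 0 2; 36 -1 0 0 2; 36 -1 0 0 2; 36 -0.5 0 0 2; 36 0 0 0 0",
)

```text
time: 42.85
tool_pos: [0.2892, -0.3546, 0.3599]
tool_rot: [-0.001, 0.886, 0.463, 0.0]
contact_force: [-1.0, 0.0, 0.2]
gripper_width: 0.421
```

Run:
```python
from h import *
st()
for n in('scene','side'): cv2.imwrite(f'pics/{n}9.png',manip.grab_frame(n)[...,::-1])
def tm(n,k0,bx,pad=8):
    x0,y0,x1,y1=bx;a,b=cv2.imread(f'pics/{n}{k0}.png'),cv2.imread(f'pics/{n}9.png')
    r=cv2.matchTemplate(b[y0-pad:y1+pad,x0-pad:x1+pad],a[y0:y1,x0:x1],cv2.TM_CCOEFF_NORMED);_,v,_,l=cv2.minMaxLoc(r);return l[0]-pad,l[1]-pad,round(v,3)
for k,bx in {'tape':(285,185,332,222),'marker':(240,220,292,250),'carton':(356,190,420,245),'stick':(320,322,365,348)}.items(): print(k,tm('side',0,bx))
for k,bx in {'panelfar':(300,238,365,265),'panelnear':(262,285,298,306),'front':(325,240,366,285)}.items(): print(k,tm('side',6,bx))
# front/rear panel clamps in the scene
print('scene panel',tm('scene',6,(200,255,335,320)))
# stamp: orange blob near expected place
p=[*fw(.0195,-.283)];
for n in('scene','side'):
    print(n,'expected px base/top',np.round(pix(n,[*p,0])),np.round(pix(n,[*p,.074])))
    h=cv2.cvtColor(cv2.imread(f'pics/{n}9.png'),cv2.COLOR_BGR2HSV);m=((h[...,1]>120)&(h[...,2]>70)&(h[...,0]<18)).astype(np.uint8)
    u,v=map(int,pix(n,[*p,.037]));q=m[v-35:v+35,u-30:u+30];nn,l,s,c=cv2.connectedComponentsWithStats(q)
    for i in range(1,nn):
        if s[i,4]>60: print(s[i]+[u-30,v-35,0,0,0])
```

```text
t 42.85 tcp [ 0.2892 -0.3546  0.3599] frame [-0.1631 -0.4873  0.3599] psi 55.2 F [-1.   0.   0.2] w 36.0 q6 -0.44
tape (0, 0, 0.999)
marker (0, 0, 0.999)
carton (0, 0, 0.994)
stick (0, 0, 0.942)
panelfar (0, 0, 0.999)
panelnear (0, 0, 0.995)
front (0, 0, 0.999)
scene panel (0, 0, 0.998)
scene expected px base/top [373. 289.] [374. 262.]
[ 352  240   51   70 3148]
[349 297   9  13  63]
side expected px base/top [342. 252.] [342. 229.]
[ 312  245   52   30 1276]
```

Run:
```python
from h import *
im=manip.grab_frame('wrist')[...,::-1].copy();h=cv2.cvtColor(im,cv2.COLOR_BGR2HSV)
m=((h[...,1]>130)&(h[...,2]>90)&(h[...,0]<18)).astype(np.uint8)
n,l,s,c=cv2.connectedComponentsWithStats(m)
for i in range(1,n):
    if s[i,4]>60: print(s[i],np.round(tf(plane('wrist',c[i],.035)),3))
for x0 in (1,):
    a=cv2.imread('pics/side9.png')[215:250,325:362]; hh=cv2.cvtColor(a,cv2.COLOR_BGR2HSV)
    for r in ((hh[...,1]>90)&(hh[...,0]<20)): print(''.join('.#'[int(v)] for v in r))
```

```text
[368   0  25  15 206] [ 0.016 -0.302  0.035]
[  16   56   75  129 3671] [-0.443 -0.224  0.035]
[540  89  25  34 219] [ 0.206 -0.511  0.035]
[ 461  263  114   98 4462] [ 0.036 -0.775  0.035]
.....................................
.....................................
.....................................
.....................................
.....................................
.....................................
.....................................
.....................................
.....................................
.....................................
.....................................
.....................................
.....................................
.....................................
.....................................
.....................................
.....................................
.....................................
.....................................
.....................................
.....................................
.....................................
.....................................
.....................................
.....................................
.....................................
.....................................
.....................................
.....................................
.....................................
.....................................
.....................................
#######..............................
##############.......................
####################.................
```

```bash
python3 -c "
from plant import manip
print(manip.job_done())"
```

```text
the job is handed in; nothing more can be done
None
```

The panel now lies inner face up and level, the lock is tight, and the stamp stands upright on the bare bench. I handed the job in at about 43 s. No verdict is reported, so these are my own checks.

**What I did**
- I loosened the knob by about 83° and pushed the panel upright.
- I lifted the stamp out and stood it on the bench beyond the right-hand post, about 20 mm across and 283 mm along the axis from the frame's middle (the limit is 230 mm).
- I turned the panel on to inner face up, re-tightened the knob, and backed the arm away.

**What the last checks showed**
- **Panel:** points on the battens triangulated to about 0.02 rad or better of level, apart from one poorly matched point. The panel did not move between levelling and the final pictures.
- **Knob:** the jaws slipped on the first tightening, leaving the knob about 5° short of where it started. I gripped it twice more. The last attempt did not move it, and it ended about 2° past its starting angle. From that I take it to be at the stop, roughly 1.6 rad, but this is inferred from its angle in the images.
- **Other loose things:** the tape, marker, carton and brown roll show no shift in the side camera.
- **Stamp:** I saw it upright just after letting go, and nothing touched it afterwards. In the final pictures the arm hid it in one view, and I did not find it in the side view, probably behind the right-hand post. The wrist camera caught it only at the picture edge, at a matching position, so its uprightness at the very end was not measured again.

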